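Lay a stepped pin in the V-blocks of a checking cradle

ROBOT

A 7-joint arm with a two-finger parallel gripper is mounted at the origin on a cart in front of the work surface, level with it; the furniture and walls round the work are solid. World frame = base frame: x ahead of the robot, y to its left, z up, the work surface at z = 0. Lengths are in m, angles in rad, forces in N, time in s.
With the tool pointing down it reaches from about 0.425 to 0.925 m from the base axis. Payload 6.8 kg.
Tool frame: the origin (TCP) lies on the centre line of the jaws, within the pads' length; the fingertips stand bot.tip_reach ahead of it and the grasp point (between the pads) lies 3 mm ahead of it (bot.tip_reach is the distance from the TCP to the fingertips, in m); z points along the fingers, y is the line along which they close (so a half turn about z gives the same grasp; the last joint's range is limited). The gripper opens to 85 mm and grips with 20 to 120 N. Pads are 22 mm wide; open, the fingers measure 114 mm over their backs; the gripper's body (76 mm by 85 mm) begins 54 mm behind the grasp point. The pads swing forward as they close: fully open they stand 13 mm farther back than shut.
Start: joints at [1.232, 0.477, 0.022, 1.555, -0.011, 1.109, -0.083], TCP at [0.154, -0.657, 0.253] pointing down, gripper open.
Joint ranges: [-2.96, 2.96], [-0.34, 2.1], [-1.41, 1.46], [0.24, 2.44], [-1.37, 4.51], [0.17, 1.92], [-2.96, 2.96]. Speed limits (rad/s): [2.39, 2.39, 3.14, 3.14, 3.14, 3.14, 3.14].

INTERFACE

Orientations are given as a unit quaternion [w, x, y, z].
In Python, from station import bot gives the robot as it stands.
- The arm moves only by the tool jog_arm, never from a script. Its argument "deltas" is a list of rows, each a list of 7 numbers: the shift along the world's x, y, z in m, then the turn, a rotation vector about the world's x, y, z in rad, then the opening, from 0 (shut) to 1 (fully open). In form: [[x, y, z, rx, ry, rz, grip], ...]. A call has 1 to 10 rows; each row shifts and turns the commanded pose from where the row before left it; what a row does not reach is not made up. A row lasts 1/10 s, in which the tool goes at most 50 mm and 8.59 degrees, less where a joint would pass 70% of its speed; a pose out of reach is approached as far as the arm can. A call with a gripper value outside its range is refused whole. The fingers move at their own pace and stop on an object; "newtons" is the grip in N (left out, the last holds). Time passes only in rows, so rows that do not move let the fingers close. It gives the time, the measured TCP pose, the force, the opening and the grip force at its end, in the units of the state.
- bot.get_obs(): the state, without advancing time (a new reading comes with each control period).
- bot.read_camera(name): name is "scene" or "top" or "wrist"; returns a dict with "img" (384x512x3 uint8, red, green, blue), "K" (3x3 intrinsics, pixels), "eye" and "attitude" of the camera in the world. Camera axes: x right, y down, z forward; pixel columns grow to the right and rows downward; lengths in m; the calibration is good to about 2 mm. A picture is of the moment at which its call begins. There is no depth.
- bot.hand_in(): hands the job in; it is judged then, once.
The state is a dict: "t": time; "q": joint angles; "joint_vel": joint speeds; "joint_torque": joint torques, N m; "eef_pos": TCP position; "tool_rot": TCP orientation; "contact_force": force on the tool from outside, world axes, zero at the start; "torque": the same for the moment, N m; "gripper_width": opening from 0.0 (shut) to 1.0 (fully open); "grasp_force": force on a finger pad.
Only numpy, scipy, OpenCV 4.12 (cv2) and the standard library are available. Lean on these libraries where they do the work, as an engineer would, in place of code of your own. Each camera call takes 0.05 s, during which the arm holds its last target. There are 200 camera calls.

TASK

Draw the stepped steel pin out of its plywood pocket by the thin end, let it down on the bench, then take it again by its thick body and lay it level in both V-blocks of the cradle, midway along, with the thin end in the fork. Do not drop it, leave the other things where they lie, and let go at the end.

Things in the scene. Friction and masses are not known exactly. Their poses are not given: they have to be found in the camera images.
- pin: Loose plain-steel pin, 193 mm long, 0.2 to 0.33 kg. Along its own x: hexagon head (36 mm across flats, x = -78 to -60 mm), round thick body (diameter 36, x = -60 to +60), round thin end (diameter 20, x = +60 to +115). Origin on the axis, mid thick body; +x to the thin end. On the bench it lies level, axis 18 mm up, and the hexagon keeps it from rolling.
- pin_tip (a point): Centre of the end face of the pin's thin end, 115 mm from the pin's origin along its +x.
- pocket: Plywood fence fixed to the bench, U-shaped from above, no floor, open at the top and at the mouth, from which only the pin's thin end stands out. Origin at bench height under the pin's thick body; +x points out of the mouth. Walls 12 mm thick, 45 high, 50 apart inside (no room for fingers beside the thick body), x = -94 to +62 mm; back wall's inner face at x = -82.
- cradle: Fixed metal cradle. Origin at bench height midway between its two V-blocks; x is the line along which the pin shall lie, +x to the fork; z up. Base plate 196 x 84 mm, 10 high. Dark V-blocks centred at x = -40 and +40 mm, 18 thick (62 free between), 64 wide; V of 90 degrees, open upward, its bottom 20 and top 42 mm above the bench.
- cradle_home (a point): Where the pin's origin is when the pin lies home in the V-blocks: on the cradle's z axis, 45.5 mm above the bench. Axes as the cradle's.
- cradle_fork (a point): Middle of the cradle's fork, 97 mm along the cradle's +x, 45.5 mm above the bench. Two upright cheeks, x = +71 to +123 mm in the cradle's frame, 34 mm apart, 10 thick, top 68 mm above the bench. The pin's thin end lies between them; the thick body does not fit, nor do fingers.
- tape_measure: Loose yellow tape measure, 73 x 73 x 34 mm, bystander; origin at the centre of its underside.
- screwdriver: Loose screwdriver with a yellow handle, 170 x 26 x 28 mm, bystander; origin at the centre of its underside.
- wrench: Loose combination wrench, 243 x 38 x 10 mm, bystander; origin at the centre of its underside.
Mind the look-alikes: they are no part of the job. What is shaped like the pocket but pink is not meant.

How it is judged:
On the way:
1. the pin has been brought at least 70 mm out of its place in the pocket and lies on the bench, let go (horizontal distance between pin and pocket above 0.07 m and height (world z) of pin below 0.026 m and contact force between pin and the fingers below 0.2 N and linear speed of pin below 0.05 m/s), for 0.1 s.
At the end, for the whole second after the job is handed in: The pin lies at rest and released in both V-grooves: its origin within 10 mm of the cradle's middle along the cradle's x, within 4 mm sideways, its axis 45.5 mm (within 3 mm) above the bench and within 0.05 rad of the cradle's x axis, the thin end in the fork (x of pin in the frame of cradle between -0.01 and 0.01 m and y of pin in the frame of cradle between -0.004 and 0.004 m and z of pin in the frame of cradle between 0.0425 and 0.0485 m and angle between the x axis of pin and the x axis of cradle, either way round below 0.05 rad and x of pin_tip in the frame of cradle above 0.1 m and contact force between pin and the fingers below 0.1 N and linear speed of pin below 0.01 m/s); the robot touches nothing.
It fails at once if the pin is dropped or thrown (moves faster than 0.7 m/s while out of the fingers) (linear speed of pin above 0.7 m/s and contact force between pin and the fingers below 0.1 N).
It fails at once if the tape measure, screwdriver or wrench is shifted by more than 30 mm (distance of any of tape_measure, screwdriver, wrench from where it was at the start of the episode above 0.03 m).
It also fails if it takes over 58 s, if anything falls off the work surface, if the arm or the gripper's body presses on something with over 40 N, if the wrist force passes 120 N, or if a joint passes its speed limit or range.

## Working session

There is one attempt and no reset: what is moved stays moved. The work goes in short steps, Python scripts to look and compute and a tool call to move; the robot and the scene stay as the last step left them, time stands still between calls to the robot, and variables do not carry over. Pictures are saved under pics/ and viewed, at most 10 in all, crops included, and the job is handed in when it is done.

Besides the shell and the picture viewer there is one more tool, called as a command line: name --pt "numbers of a row" for each row, then --argument value for the rest. jog_arm: Moves the arm, as the interface text tells. Its arguments: {"type":"object","properties":{"deltas":{"type":"array"},"newtons":{"type":"number"}},"required":["deltas"]}

```bash
ls; mkdir -p pics
cat > h.py <<'E'
import numpy as np, cv2
from scipy.spatial.transform import Rotation as R
from station import bot
def snap(n,f):
    c=bot.read_camera(n); cv2.imwrite('pics/'+f+'.png',c['img'][:,:,::-1]); np.savez('pics/'+f+'.npz',**{k:np.array(v) for k,v in c.items()}); return c
def load(f): return np.load('pics/'+f+'.npz')
def rot(a):
    a=np.array(a)
    return a if a.shape==(3,3) else R.from_quat(a[[1,2,3,0]]).as_matrix()
def ray(c,uv):
    d=rot(c['attitude'])@np.linalg.inv(c['K'])@np.array([uv[0],uv[1],1.]); return np.array(c['eye']),d
def onz(c,uv,z):
    e,d=ray(c,uv); return e+d*(z-e[2])/d[2]
E
python3 - <<'E'
from h import *
for n in ['top','scene']:
    c=snap(n,n+'0'); print(n,c['eye'],c['attitude'],c['K'])
o=bot.get_obs(); print(o, bot.tip_reach)
a=cv2.imread('pics/top0.png');b=cv2.imread('pics/scene0.png')
E
```

```text
pics
top [0.34769153 0.08323295 1.26205404] [-0.04784181  0.7062118  -0.70531018  0.03890507] [[382.92401485   0.         252.13147131]
 [  0.         382.92401485 189.51570137]
 [  0.           0.           1.        ]]
scene [0.18437595 0.69288918 0.65977041] [ 0.09296024 -0.22477799  0.88425777 -0.39864954] [[352.37632086   0.         257.67130804]
 [  0.         352.37632086 186.80043909]
 [  0.           0.           1.        ]]
{'t': 0.1, 'q': array([ 1.2318847 ,  0.47772634,  0.02232133,  1.55634244, -0.01150138,
        1.10931112, -0.08307735]), 'joint_vel': array([-0.00025266, -0.00145428,  0.00017183, -0.00331554, -0.00210628,
        0.00051431,  0.00167405]), 'joint_torque': array([ 4.71476160e-03, -5.97751737e+01,  1.61331061e+00, -2.81949413e+01,
        1.27256734e-02,  5.01610280e-03,  3.10585392e-06]), 'eef_pos': array([ 0.15430915, -0.65661359,  0.25242081]), 'tool_rot': array([-8.16075611e-04,  9.93344275e-01,  1.15180128e-01, -1.49945617e-04]), 'contact_force': array([-0.23718489, -0.10360292,  0.20821236]), 'torque': array([-0.03244575, -0.05296803, -0.04110017]), 'grasp_force': 0.0, 'gripper_width': 1.0026502291522472} 0.022
```

View pics/top0.png

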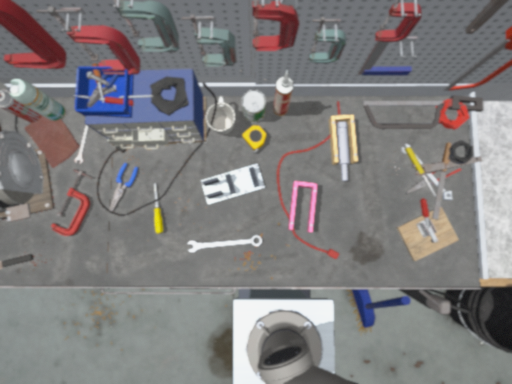

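View pics/scene0.png

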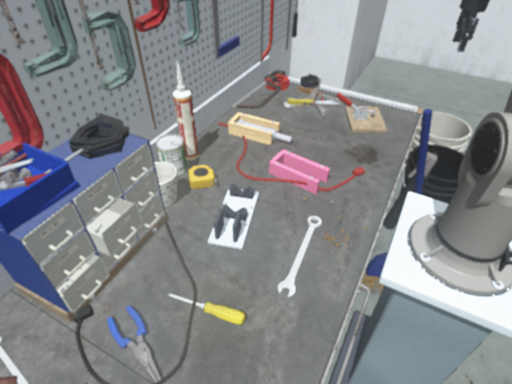

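Top view: the plywood pocket is at about (344,140) with its mouth towards the robot, and the pin's thin end sticks out to (346,178). The white cradle is at (233,183). The pink decoy is at (303,205), the tape at (255,138), and the wrench at (225,243). I'll enlarge the pocket and cradle and compute rough positions.

Run:
```python
from h import *
c=load('top0'); im=cv2.imread('pics/top0.png')
a=cv2.resize(im[105:190,315:375],None,fx=6,fy=6,interpolation=cv2.INTER_CUBIC)
b=cv2.resize(im[150:215,195:270],None,fx=5,fy=5,interpolation=cv2.INTER_CUBIC)
H=max(a.shape[0],b.shape[0])
pad=lambda x:cv2.copyMakeBorder(x,0,H-x.shape[0],0,0,cv2.BORDER_CONSTANT)
cv2.imwrite('pics/crop0.png',np.hstack([pad(a),pad(b)]))
hsv=cv2.cvtColor(im,cv2.COLOR_BGR2HSV)
m=cv2.inRange(hsv,(12,60,120),(30,255,255)); m2=np.zeros_like(m); m2[105:190,320:370]=m[105:190,320:370]
ct=max(cv2.findContours(m2,0,1)[0],key=cv2.contourArea)
r=cv2.minAreaRect(ct); print('ply',r); bx=cv2.boxPoints(r); print([onz(c,p,.045).round(4) for p in bx])
m=cv2.inRange(hsv,(0,0,175),(180,50,255)); m2=np.zeros_like(m); m2[150:215,190:275]=m[150:215,190:275]
pts=cv2.findNonZero(m2); ct=cv2.convexHull(pts)
r=cv2.minAreaRect(ct); print('cradle',r); bx=cv2.boxPoints(r); print([onz(c,p,.010).round(4) for p in bx],onz(c,r[0],.01))
```

```text
ply ((343.0670166015625, 138.7587890625), (49.865089416503906, 26.36814308166504), 84.95755004882812)
[array([ 0.7434, -0.1482,  0.045 ]), array([ 0.7511, -0.2341,  0.045 ]), array([ 0.5859, -0.2432,  0.045 ]), array([ 0.5783, -0.1586,  0.045 ])]
cradle ((232.05966186523438, 183.53211975097656), (26.531787872314453, 60.53462219238281), 73.3007583618164)
[array([0.5354, 0.2744, 0.01  ]), array([0.5939, 0.0825, 0.01  ]), array([0.5087, 0.0573, 0.01  ]), array([0.4511, 0.2477, 0.01  ])] [0.52204649 0.16559651 0.01      ]
```

View pics/crop0.png

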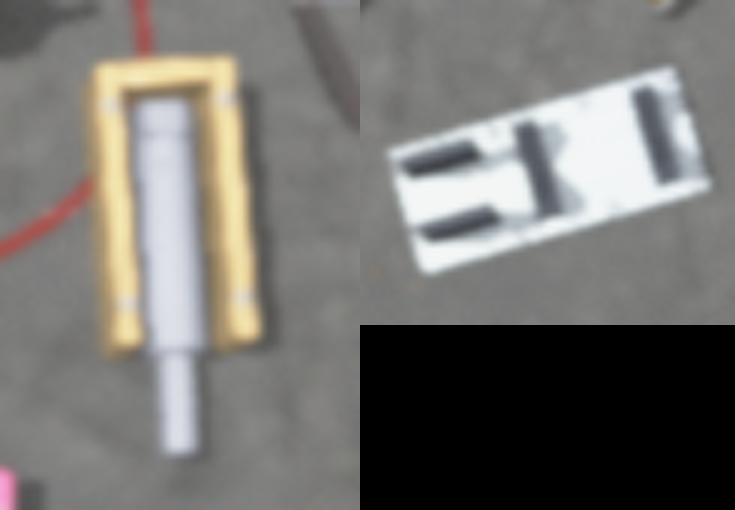

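The crop shows the pin's tip at about px (345,181), its hex end at (341.7,121.5) and the mouth pointing to the robot. The fork is at the cradle's left end, which is world +y. Next I'll work out the pin's line and the cradle frame.

Run:
```python
from h import *
c=load('top0')
cr=lambda x,y:(315+x/6-.4,105+y/6-.4)
for n,p,z in [('hex',(160,100),.034),('step',(176,350),.034),('thin0',(176,352),.028),('tip',(180,455),.028)]: print(n,onz(c,cr(*p),z).round(4))
cb=lambda x,y:(195+(x-360)/5-.4,150+y/5-.4)
# V-block corners tops z=.042
for n,p,z in [('V1a',(528,123),.042),('V1b',(550,215),.042),('V2a',(646,88),.042),('V2b',(668,183),.042),('fk1',(442,158),.068),('fk2',(458,222),.068)]: print(n,onz(c,cb(*p),z).round(4))
s=load('scene0'); S=cv2.imread('pics/scene0.png')
hsv=cv2.cvtColor(cv2.imread('pics/top0.png'),cv2.COLOR_BGR2HSV)
```

```text
hex [ 0.7259 -0.1943  0.034 ]
step [ 0.5864 -0.1992  0.034 ]
thin0 [ 0.5865 -0.2006  0.028 ]
tip [ 0.5298 -0.2012  0.028 ]
V1a [0.548  0.1762 0.042 ]
V1b [0.4882 0.1615 0.042 ]
V2a [0.5709 0.1001 0.042 ]
V2b [0.509  0.0858 0.042 ]
fk1 [0.5214 0.2283 0.068 ]
fk2 [0.4808 0.2176 0.068 ]
```

jog_arm --pt "0.02 0.023 0 0 0 0.145 1" --pt "0.02 0.023 0 0 0 0.145 1" --pt "0.02 0.023 0 0 0 0.145 1" --pt "0.02 0.023 0 0 0 0.145 1" --pt "0.02 0.023 0 0 0 0.145 1" --pt "0.02 0.023 0 0 0 0.145 1" --pt "0.02 0.023 0 0 0 0.145 1" --pt "0.02 0.023 0 0 0 0.145 1" --pt "0.02 0.023 0 0 0 0.145 1" --pt "0.02 0.023 0 0 0 0.145 1"

```text
t: 1.1
eef_pos: [0.3549, -0.426, 0.253]
tool_rot: [-0.0, 0.665, 0.747, -0.0]
contact_force: [0.2, 0.0, 0.9]
gripper_width: 0.997
grasp_force: 0.0
```

```bash
cat >> h.py <<'E'
def st():
    o=bot.get_obs(); M=R.from_quat(np.array(o['tool_rot'])[[1,2,3,0]]).as_matrix()
    print('t',round(o['t'],2),'p',o['eef_pos'].round(4),'yaw',np.arctan2(M[1,0],M[0,0]).round(4),'z',M[:,2].round(3),'q',o['q'].round(2),'F',o['contact_force'].round(1),'w',round(o['gripper_width'],3),o['grasp_force'])
E
python3 -c "
from h import *
st()"
```

```text
t 1.1 p [ 0.3549 -0.426   0.253 ] yaw 1.6867 z [-0.  0. -1.] q [ 1.07  0.31 -0.38  1.83  0.13  1.03  0.76] F [0.2 0.  0.9] w 0.997 0.0
```

jog_arm --pt "0.018 0.0226 -0.005 0 0 0.149 1" --pt "0.018 0.0226 -0.005 0 0 0.149 1" --pt "0.018 0.0226 -0.005 0 0 0.149 1" --pt "0.018 0.0226 -0.005 0 0 0.149 1" --pt "0.018 0.0226 -0.005 0 0 0.149 1" --pt "0.018 0.0226 -0.005 0 0 0.149 1" --pt "0.018 0.0226 -0.005 0 0 0.149 1" --pt "0.018 0.0226 -0.005 0 0 0.149 1" --pt "0.018 0.0226 -0.005 0 0 0.149 1" --pt "0.018 0.0226 -0.005 0 0 0.149 1"

```text
t: 2.1
eef_pos: [0.5347, -0.2003, 0.2028]
tool_rot: [-0.0, -0.018, 1.0, 0.0]
contact_force: [0.1, -0.9, -0.5]
gripper_width: 1.0
grasp_force: 0.0
```

```bash
python3 -c "
from h import *
c=snap('wrist','w1');st();print(c['eye'],rot(c['attitude']).round(3))"
```

```text
t 2.15 p [ 0.5374 -0.1949  0.2025] yaw -3.0933 z [ 0.002  0.004 -1.   ] q [ 0.81  0.46 -0.74  1.82  0.36  1.    1.54] F [2.4 3.1 0.8] w 1.001 0.0
[ 0.45559237 -0.20278231  0.32298181] [[-0.035  0.95   0.309]
 [ 0.999  0.033  0.012]
 [ 0.001  0.309 -0.951]]
```

View pics/w1.png

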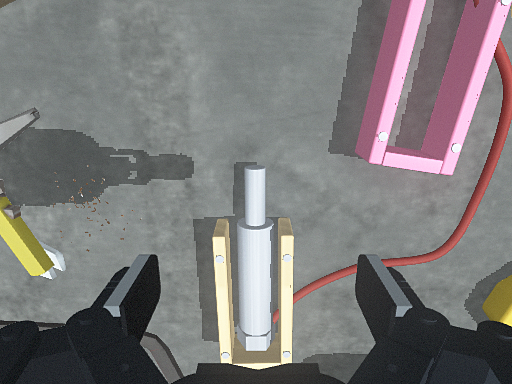

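The wrist view shows the pin's thin end from (255,167) at the tip to (255,222) at the step, edges at about 245 and 266. The plywood walls sit either side.

Run:
```python
from h import *
c=load('w1'); g=cv2.cvtColor(c['img'],cv2.COLOR_RGB2HSV); I=c['img'].astype(int)
# bluish-bright steel: mask
m=((I.min(2)>125)&(I[:,:,2]>=I[:,:,0])).astype(np.uint8); m[:160]=0;m[350:]=0;m[:,:225]=0;m[:,280:]=0
for v in range(164,345,8):
    xs=np.where(m[v])[0]
    if len(xs): 
        z=.018; p=onz(c,((xs[0]+xs[-1])/2,v),z); w=np.linalg.norm(onz(c,(xs[0]-.5,v),z)-onz(c,(xs[-1]+.5,v),z)); print(v,xs[0],xs[-1],p.round(4),w.round(4))
st()
```

```text
164 225 279 [ 0.5294 -0.2049  0.018 ] 0.0504
172 225 279 [ 0.537  -0.2047  0.018 ] 0.0508
180 228 279 [ 0.5446 -0.203   0.018 ] 0.0484
188 225 279 [ 0.5525 -0.2042  0.018 ] 0.0516
196 225 279 [ 0.5604 -0.204   0.018 ] 0.052
204 225 279 [ 0.5685 -0.2037  0.018 ] 0.0524
212 225 278 [ 0.5767 -0.2039  0.018 ] 0.0518
220 245 265 [ 0.5849 -0.2003  0.018 ] 0.0203
228 237 271 [ 0.5933 -0.201   0.018 ] 0.0341
236 238 269 [ 0.6019 -0.2012  0.018 ] 0.0315
244 238 270 [ 0.6106 -0.2005  0.018 ] 0.0327
252 238 270 [ 0.6195 -0.2002  0.018 ] 0.033
260 238 270 [ 0.6284 -0.1999  0.018 ] 0.0332
268 238 269 [ 0.6376 -0.2001  0.018 ] 0.0325
276 238 269 [ 0.6469 -0.1998  0.018 ] 0.0328
284 239 270 [ 0.6563 -0.1985  0.018 ] 0.033
292 239 270 [ 0.6659 -0.1982  0.018 ] 0.0333
300 239 270 [ 0.6757 -0.1979  0.018 ] 0.0336
308 239 269 [ 0.6857 -0.1981  0.018 ] 0.0328
316 239 270 [ 0.6958 -0.1972  0.018 ] 0.0342
324 238 270 [ 0.7061 -0.1974  0.018 ] 0.0356
332 237 270 [ 0.7165 -0.1976  0.018 ] 0.037
340 239 269 [ 0.7272 -0.1967  0.018 ] 0.034
t 2.15 p [ 0.5374 -0.1949  0.2025] yaw -3.0933 z [ 0.002  0.004 -1.   ] q [ 0.81  0.46 -0.74  1.82  0.36  1.    1.54] F [2.4 3.1 0.8] w 1.001 0.0
```

jog_arm --pt "0.006 -0.001 -0.02 0 0 0 1" --pt "0.006 -0.001 -0.02 0 0 0 1" --pt "0.006 0 -0.02 0 0 0 1" --pt "0 0 -0.02 0 0 0 1" --pt "0 0 -0.02 0 0 0 1" --pt "0 0 -0.02 0 0 0 1" --pt "0 0 -0.01 0 0 0 1" --pt "0 0 0 0 0 0 1"

```text
t: 2.95
eef_pos: [0.5513, -0.203, 0.0719]
tool_rot: [-0.001, -0.014, 1.0, 0.001]
contact_force: [-0.2, -0.9, -0.1]
gripper_width: 1.0
grasp_force: 0.0
```

Run:
```python
from h import *
st(); c=snap('wrist','w2')
I=c['img'].astype(int)
for v in range(60,260,12):
    r=I[v,200:320].sum(1)/3
    print(v,' '.join('%d'%x for x in r[::4]))
```

```text
t 2.95 p [ 0.5513 -0.203   0.0719] yaw -3.1127 z [-0.003  0.001 -1.   ] q [ 0.72  0.65 -0.63  1.87  0.52  0.8   1.41] F [-0.2 -0.9 -0.1] w 1.0 0.0
60 137 136 136 139 133 137 137 132 129 133 133 139 139 141 142 138 143 143 143 143 140 138 144 147 144 138 149 148 146 147
72 142 137 137 139 140 140 140 139 137 138 135 135 135 131 134 134 134 140 144 137 139 139 138 141 140 141 145 147 146 148
84 138 146 144 140 141 143 144 145 141 140 136 138 141 134 140 140 141 138 144 141 139 143 145 149 148 153 142 147 141 146
96 145 141 142 145 143 143 140 139 141 138 142 140 144 138 142 141 140 137 139 136 140 142 141 145 140 144 149 142 145 136
108 149 147 146 146 145 150 143 146 147 145 153 150 149 145 150 148 142 142 141 139 138 144 142 145 144 143 140 139 137 143
120 147 149 145 150 151 151 152 146 144 141 144 144 144 145 146 143 139 134 140 145 140 143 143 139 144 143 142 141 140 144
132 145 145 146 148 144 148 145 146 145 149 145 140 140 148 141 144 141 139 141 141 139 140 144 146 138 140 141 138 136 140
144 146 146 145 142 144 146 142 144 140 143 146 135 141 140 144 138 139 134 143 139 143 1
[... 412 characters left out ...]
0 137 139 137 129 126 78 93 102 102 96 94 100 112 122 126 125 103 141 144 140 131 132 135 135 141 146 141 141 149
204 103 97 99 99 93 94 95 90 92 92 109 178 212 231 242 246 240 243 230 183 140 141 144 141 137 142 140 140 134 132
216 102 95 97 97 93 95 89 95 90 97 104 162 211 233 239 166 156 149 239 109 148 148 146 145 143 144 141 137 135 132
228 99 94 90 93 98 100 96 97 101 103 100 166 172 175 175 166 154 147 135 105 152 142 143 147 143 141 145 144 139 139
240 100 100 100 147 136 138 90 96 93 98 96 158 172 177 174 169 157 150 133 109 143 148 142 143 148 155 158 145 143 144
252 143 146 141 153 152 141 91 95 98 103 107 164 171 175 173 169 155 147 134 116 136 137 140 143 148 151 155 153 151 147
```

View pics/w2.png

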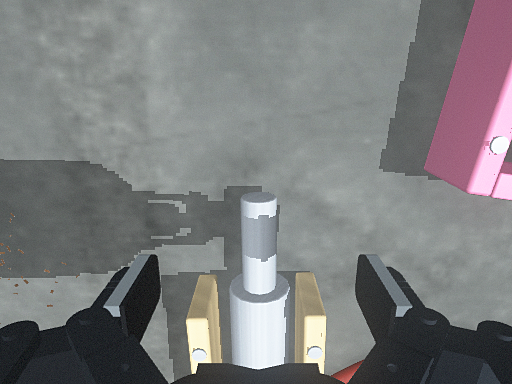

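The wrist view shows the thin end at column 260, centred between the fingertips at 157 and 359. I'll go down and grip.

jog_arm --pt "0.001 0.001 -0.016 0 0 0 1" --pt "0 0 -0.015 0 0 0 1" --pt "0 0 -0.015 0 0 0 1" --pt "0 0 0 0 0 0 0.5" --pt "0 0 0 0 0 0 0" --pt "0 0 0 0 0 0 0" --pt "0 0 0 0 0 0 0" --pt "0 0 0 0 0 0 0" --pt "0 0 0 0 0 0 0" --pt "0 0 0 0 0 0 0" --newtons 60

```text
t: 4.0
eef_pos: [0.5538, -0.2022, 0.0279]
tool_rot: [0.0, -0.015, 1.0, -0.0]
contact_force: [-0.6, 0.5, 4.2]
gripper_width: 0.21
grasp_force: 58.4
```

jog_arm --pt "-0.005 0 0 0 0 0 0" --pt "-0.01 -0.0003 0 0 0 0 0" --pt "-0.015 -0.0005 0 0 0 0 0" --pt "-0.015 -0.0005 0 0 0 0 0" --pt "-0.015 -0.0005 0 0 0 0 0" --pt "-0.015 -0.0005 0 0 0 0 0" --pt "-0.015 -0.0005 0 0 0 0 0" --pt "-0.015 -0.0005 0 0 0 0 0" --pt "-0.01 -0.0003 0 0 0 0 0" --pt "-0.005 0 0 0 0 0 0"

```text
t: 5.0
eef_pos: [0.4331, -0.2059, 0.0277]
tool_rot: [0.001, -0.014, 1.0, -0.0]
contact_force: [4.0, 1.0, 4.6]
gripper_width: 0.214
grasp_force: 58.6
```

```bash
python3 -c "
from h import *
st();a=snap('top','t2')['img'];b=snap('wrist','w3')['img']
cv2.imwrite('pics/c3.png',np.hstack([cv2.resize(a[90:240,270:400],None,fx=2.56,fy=2.56),b])[:,:,::-1][:, :800] if 0 else cv2.resize(np.hstack([cv2.resize(a[90:240,270:400],None,fx=2.56,fy=2.56),b])[:,:,::-1],(790,360)))"
```

```text
t 5.0 p [ 0.4331 -0.2059  0.0277] yaw -3.1127 z [ 0.001 -0.    -1.   ] q [ 0.79  0.59 -0.59  2.14  0.6   0.58  1.37] F [4.  1.  4.6] w 0.214 58.58369171619415
```

View pics/c3.png

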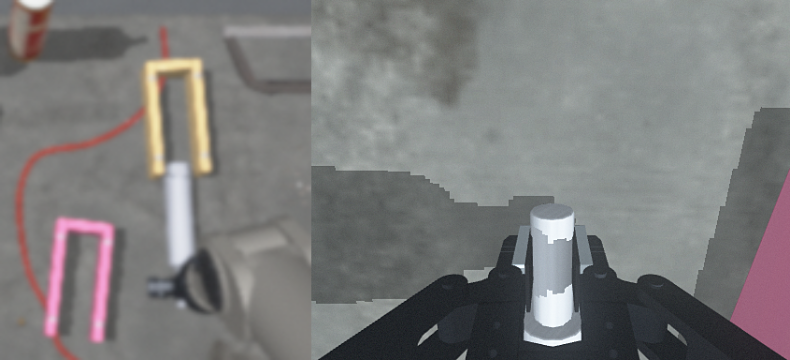

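The pin is out by 120 mm, with the head just at the mouth. I'll pull 25 mm more, then release and rise.

jog_arm --pt "-0.01 -0.0003 0 0 0 0 0" --pt "-0.01 -0.0003 0 0 0 0 0" --pt "-0.005 0 0 0 0 0 0" --pt "0 0 -0.001 0 0 0 0.25" --pt "0 0 0 0 0 0 0.35" --pt "0 0 0 0 0 0 0.6" --pt "0 0 0 0 0 0 1" --pt "0 0 0 0 0 0 1" --pt "0 0 0.03 0 0 0 1" --pt "0.01 0 0.04 0 0 0 1"

```text
t: 6.1
eef_pos: [0.4157, -0.2056, 0.0954]
tool_rot: [-0.003, -0.015, 1.0, 0.001]
contact_force: [0.2, -1.0, -0.3]
gripper_width: 1.002
grasp_force: 0.0
```

jog_arm --pt "0.02 0 0.04 0 0 0 1" --pt "0.02 0 0.03 0 0 0 1" --pt "0.01 0 0.02 0 0 0 1" --pt "0 0 0 0 0 0 1" --pt "0 0 0 0 0 0 1"

```text
t: 6.6
eef_pos: [0.4679, -0.2063, 0.1859]
tool_rot: [-0.0, -0.015, 1.0, -0.0]
contact_force: [-0.2, -0.1, -0.6]
gripper_width: 1.0
grasp_force: 0.0
```

```bash
cat > pinw.py <<'E'
import sys
from h import *
def pin(c,z=.018,roi=None):
    I=c['img'].astype(int); 
    return I
c=snap('wrist',sys.argv[1]); st()
im=c['img'][:,:,::-1]
cv2.imwrite('pics/v_'+sys.argv[1]+'.png',im)
E
python3 pinw.py w4
```

```text
t 6.65 p [ 0.4671 -0.2062  0.1852] yaw -3.1125 z [-0.002  0.    -1.   ] q [ 0.93  0.39 -0.77  1.97  0.34  0.92  1.58] F [-0.2  0.2 -0.8] w 1.004 0.0
```

View pics/v_w4.png

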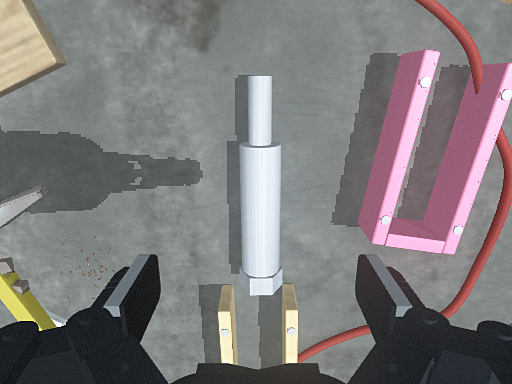

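The pin lies free on the bench: tip at (260,76), step at (260,144), and thick body between columns 240 and 281 down to about row 270.

Run:
```python
from h import *
c=load('w4')
for n,uv,z in [('tip top',(260,75.5),.028),('thin',(260.3,110),.018),('step top',(260.5,142),.036),('step mid',(260.5,146),.018),('body',(261,200),.018),('body2',(261.3,260),.018),('hex start top',(262,268),.036),('hexend top',(263,284),.036)]: print(n,onz(c,uv,z).round(4))
```

```text
tip top [ 0.3857 -0.2062  0.028 ]
thin [ 0.4125 -0.2051  0.018 ]
step top [ 0.4359 -0.2043  0.036 ]
step mid [ 0.4425 -0.2039  0.018 ]
body [ 0.4913 -0.2019  0.018 ]
body2 [ 0.5518 -0.1997  0.018 ]
hex start top [ 0.5497 -0.1993  0.036 ]
hexend top [ 0.5662 -0.1979  0.036 ]
```

jog_arm --pt "0.012 0.002 -0.02 0 0 0.006 1" --pt "0.012 0.002 -0.03 0 0 0 1" --pt "0.01 0 -0.03 0 0 0 1" --pt "0 0 -0.03 0 0 0 1" --pt "0 0 -0.03 0 0 0 1" --pt "0 0 -0.015 0 0 0 1" --pt "0 0 -0.006 0 0 0 0.7" --pt "0 0 0 0 0 0 0.3" --pt "0 0 0 0 0 0 0" --pt "0 0 0 0 0 0 0" --newtons 80

```text
t: 7.65
eef_pos: [0.5033, -0.2026, 0.0269]
tool_rot: [0.001, -0.017, 1.0, -0.001]
contact_force: [-0.2, 0.6, -0.2]
gripper_width: 0.395
grasp_force: 79.5
```

jog_arm --pt "0 0 0 0 0 0 0" --pt "0 0 0 0 0 0 0" --pt "0 0 0 0 0 0 0"

```text
t: 7.95
eef_pos: [0.5034, -0.2026, 0.0269]
tool_rot: [0.001, -0.017, 1.0, -0.001]
contact_force: [-1.8, 1.1, 7.3]
gripper_width: 0.393
grasp_force: 79.4
```

```bash
python3 -c "
from h import *
st()"
```

```text
t 7.95 p [ 0.5034 -0.2026  0.0269] yaw -3.1067 z [ 0.002 -0.001 -1.   ] q [ 0.74  0.66 -0.6   1.99  0.6   0.66  1.35] F [-1.8  1.1  7.3] w 0.393 79.39279317855835
```

jog_arm --pt "0 0 0.005 0 0 0 0" --pt "0 0 0.015 0 0 0 0" --pt "0 0 0.03 0 0 0 0" --pt "0 0 0.04 0 0 0 0" --pt "0 0 0.04 0 0 0 0" --pt "0 0 0.03 0 0 0 0" --pt "0.005 0.02 0.02 0 0 -0.08 0" --pt "0.005 0.02 0 0 0 -0.12 0" --pt "0.005 0.02 0 0 0 -0.12 0" --pt "0.005 0.02 0 0 0 -0.12 0"

```text
t: 8.95
eef_pos: [0.5223, -0.1215, 0.2067]
tool_rot: [0.001, 0.203, 0.979, -0.0]
contact_force: [0.1, -0.5, -1.3]
gripper_width: 0.398
grasp_force: 79.9
```

jog_arm --pt "0.005 0.02 0 0 0 -0.12 0" --pt "0.005 0.02 0 0 0 -0.12 0" --pt "0.005 0.02 0 0 0 -0.12 0" --pt "0.005 0.02 0 0 0 -0.12 0" --pt "0.005 0.02 0 0 0 -0.12 0" --pt "0.005 0.02 0 0 0 -0.12 0" --pt "0.005 0.02 0 0 0 -0.1 0" --pt "0 0.018 0 0 0 -0.052 0" --pt "0 0 0 0 0 0 0" --pt "0 0 0 0 0 0 0"

```text
t: 9.95
eef_pos: [0.5571, 0.0356, 0.206]
tool_rot: [0.0, 0.595, 0.804, -0.0]
contact_force: [0.6, -0.5, -1.9]
gripper_width: 0.398
grasp_force: 79.9
```

```bash
python3 pinw.py w5
```

```text
t 10.0 p [0.5572 0.0347 0.2058] yaw 1.8653 z [ 0.    -0.001 -1.   ] q [ 0.27  0.39 -0.56  1.86  0.25  0.96 -0.1 ] F [-0.2 -0.  -1.3] w 0.394 79.87675309181213
```

View pics/v_w5.png

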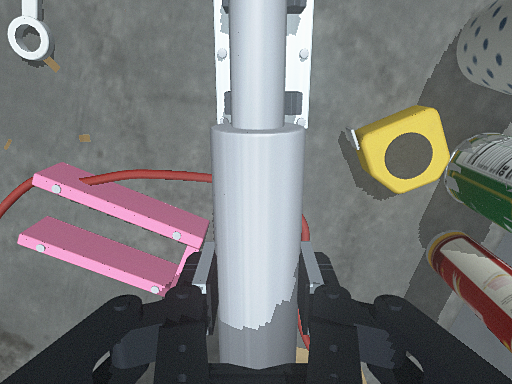

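The wrist view shows the plate edges at columns ~215 and ~311, the near V-block at rows ~92-114, and the far one at rows 0-12. The carried pin lines up with the cradle. Now I'll measure.

Run:
```python
from h import *
c=load('w5'); I=c['img'].astype(int).mean(2)
for col in (226,229,290,296,299): print(col,[ (v,int(I[v,col])) for v in list(range(0,20,2))+list(range(84,132,2))])
for v in (25,40,60,80,100): print(v,'L',[(u,int(I[v,u])) for u in range(210,232,1)],'\n R',[(u,int(I[v,u])) for u in range(284,318,1)])
```

```text
226 [(0, 113), (2, 121), (4, 117), (6, 83), (8, 71), (10, 68), (12, 62), (14, 192), (16, 185), (18, 185), (84, 249), (86, 247), (88, 248), (90, 254), (92, 87), (94, 114), (96, 118), (98, 111), (100, 115), (102, 115), (104, 114), (106, 110), (108, 116), (110, 114), (112, 110), (114, 123), (116, 178), (118, 109), (120, 148), (122, 142), (124, 146), (126, 146), (128, 151), (130, 157)]
229 [(0, 107), (2, 111), (4, 120), (6, 119), (8, 118), (10, 111), (12, 115), (14, 112), (16, 112), (18, 106), (84, 255), (86, 255), (88, 255), (90, 255), (92, 105), (94, 114), (96, 116), (98, 118), (100, 114), (102, 117), (104, 116), (106, 119), (108, 116), (110, 118), (112, 112), (114, 130), (116, 185), (118, 187), (120, 185), (122, 167), (124, 148), (126, 146), (128, 148), (130, 150)]
290 [(0, 100), (2, 101), (4, 104), (6, 87), (8, 86), (10, 85), (12, 79), (14, 206), (16, 190), (18, 188), (84, 249), (86, 248), (88, 248), (90, 255), (92, 86), (94, 106), (96, 108), (98, 102), (100, 107), (102, 108), (104, 109), (106, 104), (108, 104), (110, 107), (112, 107), (114, 101), (116, 182), (118, 175), (120, 176), 
[... 3540 characters left out ...]
37), (317, 137)]
100 L [(210, 119), (211, 114), (212, 118), (213, 120), (214, 113), (215, 110), (216, 126), (217, 247), (218, 252), (219, 246), (220, 245), (221, 247), (222, 253), (223, 255), (224, 105), (225, 101), (226, 115), (227, 115), (228, 118), (229, 114), (230, 100), (231, 122)] 
 R [(284, 113), (285, 103), (286, 104), (287, 110), (288, 106), (289, 109), (290, 107), (291, 127), (292, 102), (293, 110), (294, 106), (295, 105), (296, 106), (297, 122), (298, 121), (299, 121), (300, 119), (301, 114), (302, 239), (303, 253), (304, 249), (305, 247), (306, 250), (307, 252), (308, 232), (309, 108), (310, 122), (311, 128), (312, 122), (313, 133), (314, 131), (315, 127), (316, 123), (317, 125)]
```

Run:
```python
from h import *
c=load('w5'); print(c['eye'])
L=[onz(c,p,.01)[:2] for p in [(213.6,25),(214.5,40),(215.2,60),(215.6,80),(216.5,100)]]
Rr=[onz(c,p,.01)[:2] for p in [(312.6,25),(311.6,40),(310.5,60),(309.5,80),(308.5,100)]]
for n,p in (('L',L),('R',Rr)):
    d=cv2.fitLine(np.float32(p)*1000,2,0,.01,.01).ravel(); print(n,np.degrees(np.arctan2(d[1],d[0]))%180)
L,Rr=np.array(L),np.array(Rr); print('widths',np.linalg.norm(L-Rr,axis=1)); mid=(L+Rr)/2; print(mid)
th=np.radians(106.8); d=np.array([np.cos(th),np.sin(th)])
o0=np.array([.529,.131])
for n,p,z,x in [('V2 -x top',(295,115),.042,-49),('V2 -x top',(227,115),.042,-49),('V2 +x base',(296,91.5),.01,-31),('V1 -x top',(296,5),.042,31),('V1 -x base',(296,13.3),.01,31),('plate end',(290,123),.01,0),('plate end',(229,121.5),.01,0)]:
    q=onz(c,p,z)[:2]; print(n,((q@d)*1000).round(1),'-> origin at s=',((q@d)*1000-x).round(1))
st(); e=np.array([-d[1],d[0]]); print('s0',o0@d, 'lat mid',(mid@e).mean(),(mid@e), 'tcp',np.array([.5572,.0347])@d,np.array([.5572,.0347])@e)
```

```text
[0.53430519 0.11218863 0.32607472]
L 106.96992
R 106.43493
widths [0.08331422 0.08273967 0.08258634 0.08278036 0.08253261]
[[0.5260836  0.1549994 ]
 [0.52948872 0.14390142]
 [0.53405339 0.12863017]
 [0.53869159 0.112805  ]
 [0.54370758 0.09648832]]
V2 -x top -74.8 -> origin at s= -25.8
V2 -x top -74.9 -> origin at s= -25.9
V2 +x base -57.4 -> origin at s= -26.4
V1 -x top 5.5 -> origin at s= -25.5
V1 -x base 5.3 -> origin at s= -25.7
plate end -85.1 -> origin at s= -85.1
plate end -83.9 -> origin at s= -83.9
t 10.0 p [0.5572 0.0347 0.2058] yaw 1.8653 z [ 0.    -0.001 -1.   ] q [ 0.27  0.39 -0.56  1.86  0.25  0.96 -0.1 ] F [-0.2 -0.  -1.3] w 0.394 79.87675309181213
s0 -0.02748896640692463 lat mid -0.548408795551854 [-0.54842984 -0.54848196 -0.54843793 -0.5483042  -0.54839006] tcp -0.1278295306930968 -0.5434478273788411
```

Run:
```python
from h import *
c=load('w5'); th=1.8653; d=np.array([np.cos(th),np.sin(th)]); e=np.array([-d[1],d[0]]); t=np.array([.5572,.0347])
for n,p,z in [('step top',(258,123.5),.215),('bodyL',(213.5,150),.197),('bodyR',(302.5,150),.197),('thinL',(230.5,80),.197),('thinR',(284.5,80),.197)]:
    q=onz(c,p,z)[:2]-t; print(n,(q@d*1000).round(1),(q@e*1000).round(1))
```

```text
step top 67.2 -0.7
bodyL 55.0 16.3
bodyR 55.0 -17.8
thinL 80.5 9.2
thinR 80.5 -10.3
```

jog_arm --pt "-0.004 0.016 0 0 0 -0.003 0" --pt "-0.005 0.02 0 0 0 0 0" --pt "-0.005 0.02 0 0 0 0 0" --pt "-0.005 0.02 0 0 0 0 0" --pt "-0.005 0.02 -0.02 0 0 0 0" --pt "0 0 -0.03 0 0 0 0" --pt "0 0 -0.03 0 0 0 0" --pt "0 0 -0.03 0 0 0 0" --pt "0 0 -0.015 0 0 0 0" --pt "0 0 0 0 0 0 0"

```text
t: 11.0
eef_pos: [0.5323, 0.1301, 0.0786]
tool_rot: [-0.001, 0.598, 0.802, -0.002]
contact_force: [0.2, -1.4, -2.1]
gripper_width: 0.393
grasp_force: 79.9
```

```bash
python3 pinw.py w6
python3 - <<'E'
from h import *
c=load('w6'); im=c['img'][:,:,::-1]; s=snap('scene','s6')['img'][:,:,::-1]
cv2.imwrite('pics/c6.png',np.hstack([im[:,130:400],cv2.resize(s[150:280,170:300],(384,384))]))
E
```

```text
t 11.05 p [0.5333 0.1309 0.0801] yaw 1.8611 z [-0.001 -0.    -1.   ] q [ 0.05  0.55 -0.51  1.96  0.4   0.72 -0.41] F [ 1.   0.9 -1.4] w 0.392 79.91743326187134
```

View pics/c6.png

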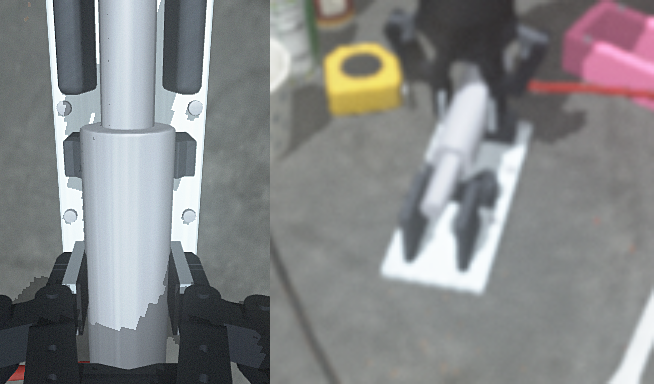

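The wrist view shows the thin end (cols 101–156) centred between the fork cheeks (97–163), and the step lies just past the V-block. Lowering.

jog_arm --pt "0 0 -0.008 0 0 0 0" --pt "0 0 -0.008 0 0 0 0" --pt "0 0 -0.004 0 0 0 0" --pt "0 0 -0.002 0 0 0 0" --pt "0 0 -0.001 0 0 0 0" --pt "0 0 0 0 0 0 0" --pt "0 0 0 0 0 0 0"

```text
t: 11.8
eef_pos: [0.5335, 0.1318, 0.0574]
tool_rot: [0.0, 0.597, 0.802, 0.0]
contact_force: [-0.3, 0.1, -2.6]
gripper_width: 0.391
grasp_force: 79.9
```

jog_arm --pt "0 0 -0.001 0 0 0 0" --pt "0 0 -0.001 0 0 0 0" --pt "0 0 -0.001 0 0 0 0" --pt "0 0 0 0 0 0 0" --pt "0 0 0 0 0 0 0"

```text
t: 12.3
eef_pos: [0.5335, 0.1317, 0.055]
tool_rot: [0.0, 0.597, 0.802, -0.0]
contact_force: [-2.8, -1.8, 5.7]
gripper_width: 0.397
grasp_force: 80.9
```

Contact: the force along z has gone from -2.6 to +5.7 N. Releasing slowly.

jog_arm --pt "0 0 0 0 0 0 0.4" --pt "0 0 0 0 0 0 0.43" --pt "0 0 0 0 0 0 0.5" --pt "0 0 0 0 0 0 0.7" --pt "0 0 0 0 0 0 1" --pt "0 0 0 0 0 0 1" --pt "0 0 0.02 0 0 0 1" --pt "0 0 0.03 0 0 0 1" --pt "0 0 0.04 0 0 0 1" --pt "0 0 0.04 0 0 0 1" --newtons 20

```text
t: 13.3
eef_pos: [0.533, 0.1316, 0.1854]
tool_rot: [-0.0, 0.597, 0.802, -0.0]
contact_force: [1.4, 0.2, 0.7]
gripper_width: 1.003
grasp_force: 0.0
```

jog_arm --pt "0 0 0.02 0 0 0 1" --pt "0 0 0 0 0 0 1" --pt "0 0 0 0 0 0 1" --pt "0 0 0 0 0 0 1"

```text
t: 13.7
eef_pos: [0.5326, 0.1313, 0.203]
tool_rot: [-0.001, 0.597, 0.802, -0.001]
contact_force: [-0.5, 0.1, -0.8]
gripper_width: 1.0
grasp_force: 0.0
```

```bash
python3 pinw.py w7
```

```text
t 13.75 p [0.5326 0.1313 0.2029] yaw 1.8618 z [-0.003 -0.001 -1.   ] q [ 0.12  0.39 -0.59  1.88  0.26  0.96 -0.3 ] F [ 0.8 -1.   0.2] w 1.004 0.0
```

View pics/v_w7.png

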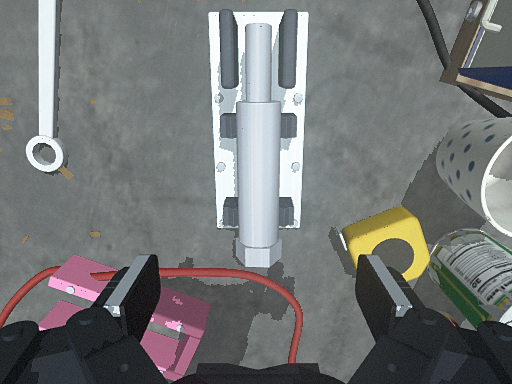

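The pin lies in both V-blocks with the thin end in the fork: tip at (258,24), step at (258,102), V-blocks at rows ~114-137 and ~198-226. Now a numeric check along and across.

Run:
```python
from h import *
c=load('w7'); th=1.8628; d=np.array([np.cos(th),np.sin(th)]); e=np.array([-d[1],d[0]]); o=np.array([.5324,.1339])
I=c['img'].astype(int).mean(2)
print([(v,int(I[v,228])) for v in range(108,142,2)],[(v,int(I[v,228])) for v in range(192,232,2)])
for n,p,z in [('tip top',(258,23.5),.0555),('step top',(258,102),.0635),('V1 -x top',(290,135),.042),('V1 +x top',(290,114),.042),('V2 +x top',(290,200),.042),('thin mid',(258.5,60),.0455),('body',(258.5,110),.0455),('body2',(259.5,235),.0455),('hex start',(259,243),.0635)]:
    q=onz(c,p,z)[:2]-o; print(n,(q@d*1000).round(1),(q@e*1000).round(1))
```

```text
[(108, 190), (110, 187), (112, 193), (114, 74), (116, 99), (118, 102), (120, 102), (122, 104), (124, 108), (126, 100), (128, 100), (130, 105), (132, 107), (134, 98), (136, 98), (138, 156), (140, 183)] [(192, 247), (194, 248), (196, 255), (198, 82), (200, 86), (202, 96), (204, 91), (206, 82), (208, 101), (210, 104), (212, 105), (214, 105), (216, 106), (218, 107), (220, 104), (222, 107), (224, 109), (226, 195), (228, 95), (230, 129)]
tip top 115.0 0.0
step top 61.3 0.0
V1 -x top 33.7 -26.3
V1 +x top 50.6 -25.8
V2 +x top -23.1 -27.9
thin mid 91.2 -0.3
body 54.1 -0.3
body2 -55.1 -1.2
hex start -53.9 -0.8
```

```bash
python3 -c "
from h import *
print(bot.hand_in())"
```

```text
the job is handed in; nothing more can be done
None
```

I drew the pin out of the pocket by its thin end, set it down, took it again by the thick body and laid it in both V-blocks with the thin end in the fork, then let go and handed in at about 14 s; the last wrist view put it within about 3 mm of the middle along and 1 mm sideways, its height was not measured, and hand-in returned no verdict.

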